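Set the plunger gap of a hand-fitting press to a gauge blade

TASK

Two alike watchmaker's hand presses stand on the bench; a flat brass gauge blade lies in the gap of one of them. Turn that press's T-bar screw clockwise (seen from above) until its foot comes down on the blade and it just drags, lightly held and not clamped hard, then let go of the bar. Leave the blade where it lies and do not turn the screw of the other press.

Things in the scene. Friction and masses are not known exactly. Their poses are not given: they have to be found in the camera images.
- press: Grey C-shaped press with the blade, fixed. Origin on the bench on the screw's axis; x points from the column to the open side. Column 45-71 mm behind the axis; arm 34 mm wide, 38 mm boss, top 135 mm up. Above it the screw's steel T-bar, centred on the axis: 56 long, 12 wide, 24 mm high, 155-179 mm above the bench, the highest part, free all round; it does not rise or sink.
- screw (a joint): Turn of its T-bar, rad, grows clockwise from above, 0-2.4, starts 0-0.4, stays where left (friction 0.05 N m). The bar lies (1.33 - value) rad anticlockwise of the press's x: at 1.33 it is in line with the arm. 4 mm of plunger per rad. At 1.0 the sprung foot meets the blade with about 1 N, then 4 N more per rad. Just drags at 1.1-1.5, best 1.33; too hard from 1.65, crushed from 2.0.
- foot: Round steel foot, 20 mm diameter, 7 mm thick, on a light spring under that press's plunger. Origin: centre of its lower face, on the screw's axis; moves up and down only. The anvil below it, 48 (x) by 70 (y) mm, has its top 45 mm above the bench.
- gauge: Loose flat brass gauge blade, 16 mm wide, 4 mm thick, 156 mm long with a round 28 mm finger end, lying on the anvil under the foot, crosswise to the arm and sticking out on both sides. Origin: underside, centre of its 140 mm straight part; y points to the round end. It marks the press to be set.
- spare_bar (a point): A point on the T-bar of the other, alike press (no blade in its gap), 25 mm out from its screw axis, 167 mm above the bench. It must stay where it is.

How it is judged:
By the outcome, as a careful person would: the job done as asked, in the order asked, and still so for the second after the job is handed in, with the robot touching nothing.
It also fails if it takes over 32 s, if anything falls off the work surface, if the arm or the gripper's body presses on something with over 40 N, if the wrist force passes 120 N, or if a joint passes its speed limit or range.

ROBOT

A 6-joint arm with a two-finger parallel gripper is mounted at the origin on the work surface. World frame = base frame: x ahead of the robot, y to its left, z up, the work surface at z = 0. Lengths are in mm, angles in degrees, forces in N, time in s.
With the tool pointing down it reaches from about 350 to 850 mm from the base axis. Payload 8.1 kg.
Tool frame: the origin (TCP) lies midway between the tips of the shut fingers; the grasp point (between the pads) lies 19 mm behind it; z points along the fingers, y is the direction in which the jaws open and shut (so a half turn about z gives the same grasp; the last joint's range is limited). The gripper opens to 85 mm and grips with 20 to 120 N. Pads are 22 mm wide; open, the fingers measure 114 mm over their backs; the gripper's body (76 mm by 85 mm) begins 54 mm behind the grasp point. The pads swing forward as they close: fully open they stand 13 mm farther back than shut.
Start: joints at [-73.075, 7.471, 85.268, -0, 87.261, -4.893], TCP at [223.018, -557.017, 231.292] pointing down, gripper open.
Joint ranges: [-169.43, 169.43], [-51.17, 129.36], [1.28, 143.12], [-76.62, 256.62], [0, 156.53], [-152.29, 152.29]. Speed limits (degrees/s): [136.94, 136.94, 159.86, 180, 180, 180].

INTERFACE

Orientations are given as [roll, pitch, yaw] about the fixed x, y, z axes, in that order (R = Rz(yaw) Ry(pitch) Rx(roll)).
In Python, from bench import r gives the robot as it stands.
- The arm moves only by the shell command python3 -m jog 'ROWS' [FORCE]. ROWS is JSON, a list of rows, each a list of 5 numbers: the shift along the tool's x, y, z in m, then the turn about the tool's z in rad, then the opening, from 0 (shut) to 1 (fully open). A call has 1 to 20 rows; each row is the pose to reach, as a shift and turn from the pose measured when the call began, along the tool's axes at that moment; what a row does not reach only later rows make up. A row lasts 1/10 s, in which the tool goes at most 50 mm and 8.59 degrees, less where a joint would pass 70% of its speed; a pose out of reach is approached as far as the arm can. A call with a gripper value outside its range is refused whole. The fingers move at their own pace and stop on an object; FORCE is the grip in N (left out, the last holds). Time passes only in rows, so rows that repeat a pose let the fingers close. It gives the time, the measured TCP pose, the force and the opening at its end, in the units of the state.
- r.sense(): the state, without advancing time (a new reading comes with each control period).
- r.snapshot(name): name is "side" or "top"; returns a dict with "pixels" (384x512x3 uint8, red, green, blue), "K" (3x3 intrinsics, pixels), "R" (3x3) and "t" (3): a world point X has camera coordinates R X + t. Camera axes: x right, y down, z forward; pixel columns grow to the right and rows downward; lengths in mm; the calibration is good to about 2 mm. A picture is of the moment at which its call begins. There is no depth.
- r.hand_in(): hands the job in, once; it reports no verdict.
The state is a dict: "time": time; "joint_pos": joint angles; "qd": joint speeds; "joint_efforts": joint torques, N m; "tool_pos": TCP position; "tcp_rot": TCP orientation; "ft_force": force on the tool from outside, world axes, zero at the start; "wrist_torque": the same for the moment, N m; "finger_gap": finger opening in mm.
Only numpy, scipy, OpenCV 4.12 (cv2) and the standard library are available. Lean on these libraries where they do the work, as an engineer would, in place of code of your own. Each camera call takes 0.05 s, during which the arm holds its last target.

## Working session

There is one attempt and no reset: what is moved stays moved. The work goes in short steps, Python scripts to look and compute and a shell command to move; the robot and the scene stay as the last step left them, time stands still between calls to the robot, and variables do not carry over. Pictures are saved under pics/ and viewed, and the job is handed in when it is done.

```bash
mkdir -p pics; ls
python3 - <<'E'
from bench import r
import cv2,numpy as np
for n in("side","top"):
    s=r.snapshot(n); cv2.imwrite(f"pics/{n}0.png",cv2.cvtColor(s["pixels"],cv2.COLOR_RGB2BGR))
    np.savez(f"{n}0.npz",**s)
    print(n,s["K"],s["R"],s["t"])
print(r.sense())
E
```

```text
pics
side [[461.9139827    0.         254.81718961]
 [  0.         461.9139827  189.33103696]
 [  0.           0.           1.        ]] [[-0.97579259 -0.21855318 -0.00795732]
 [-0.15693515  0.72509477 -0.67052884]
 [ 0.15231603 -0.65304829 -0.74184079]] [529.54040058 179.88565411 815.95294154]
top [[455.96672092   0.         250.68923916]
 [  0.         455.96672092 195.01241723]
 [  0.           0.           1.        ]] [[ 1.40365261e-03 -9.99897548e-01 -1.42451086e-02]
 [-9.87075540e-01  8.97404336e-04 -1.60253152e-01]
 [ 1.60249518e-01  1.42859380e-02 -9.86973153e-01]] [ 30.99154709 560.69382258 803.14480792]
{'time': 0.1, 'joint_pos': array([-7.30738876e+01,  7.51007658e+00,  8.53229447e+01, -7.42733562e-04,
        8.72622703e+01, -4.89232060e+00]), 'qd': array([-0.04539219, -0.13702709, -0.04999517, -0.08634484,  0.01613505,
       -0.11932748]), 'joint_efforts': array([ 1.14813018e-03, -5.70953500e+01, -5.01941371e+01, -1.86504358e-04,
        8.24196817e-03, -1.58864947e-05]), 'tool_pos': array([ 222.87845791, -556.53395317,  230.35759232]), 'tcp_rot': array([-1.79904992e+02, -7.38765860e-03,  2.18184629e+01]), 'ft_force': array([-0.37488414, -0.05990616,  0.10714586]), 'wrist_torque': array([-0.01942013, -0.00956287,  0.02220249]), 'finger_gap': 85.52810943330702}
```

View pics/side0.png

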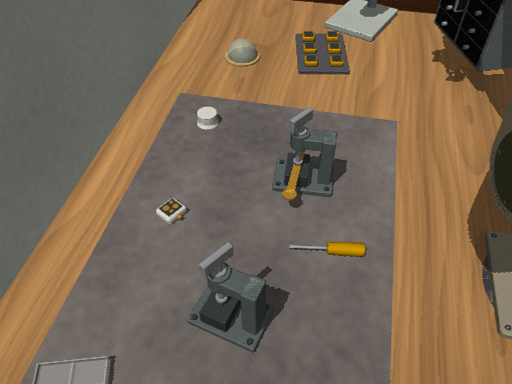

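View pics/top0.png

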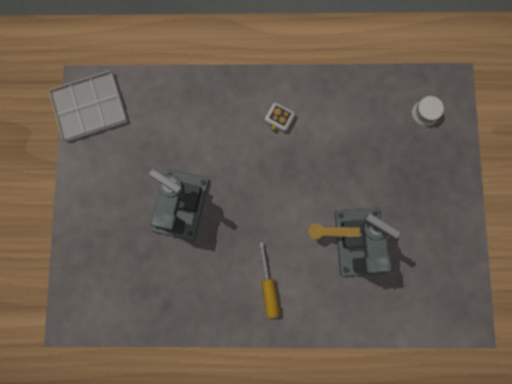

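The blade press is the right one in the top view: T-bar about (367–400, 215–238), blade (310–360, 232). In the side view it is the far one, with its bar near (302, 118). The press without a blade has its bar at about (165, 181) in the top view.

Run:
```python
import cv2,numpy as np
a=cv2.imread("pics/top0.png")[190:290,290:420]; b=cv2.imread("pics/side0.png")[90:210,250:360]
a=cv2.resize(a,None,fx=6,fy=6,interpolation=cv2.INTER_CUBIC);b=cv2.resize(b,None,fx=5,fy=5,interpolation=cv2.INTER_CUBIC)
cv2.imwrite("pics/topc.png",a);cv2.imwrite("pics/sidec.png",b)
```

```text
(no output)
```

View pics/topc.png

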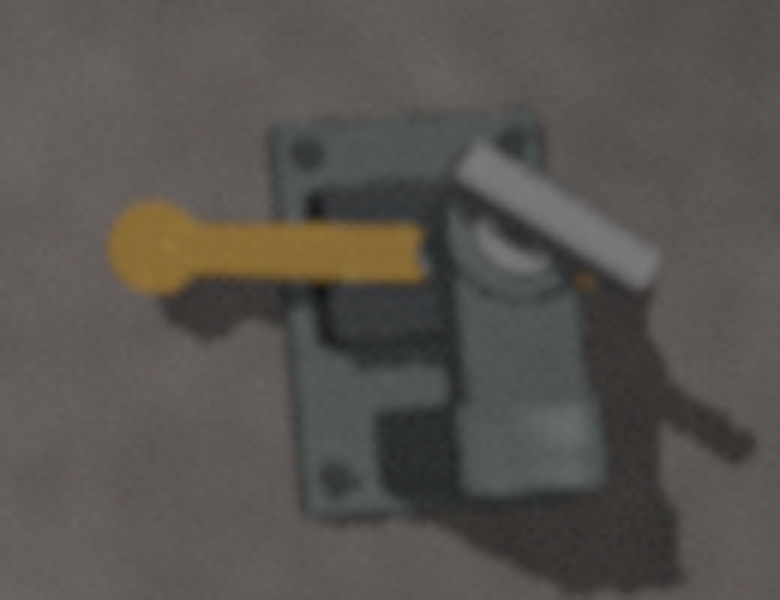

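View pics/sidec.png

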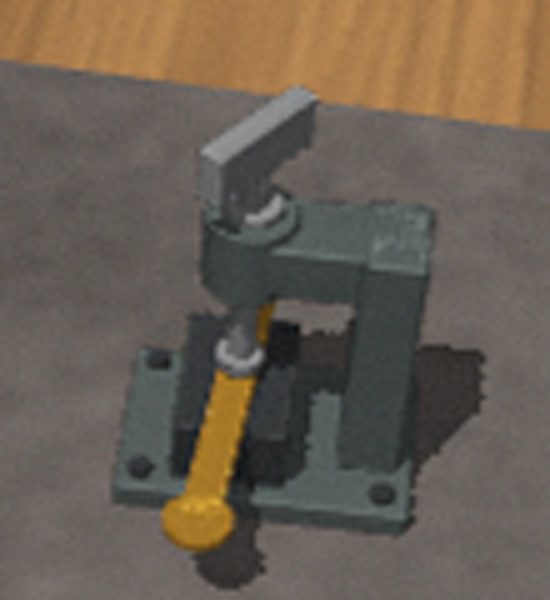

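```bash
cat > h.py <<'E'
import numpy as np,cv2
def ray(s,p,z):
    K,R,t=s["K"],s["R"],s["t"]; p=np.atleast_2d(p).astype(float)
    d=(R.T@np.linalg.inv(K)@np.c_[p,np.ones(len(p))].T).T; c=-R.T@t
    return c+d*((z-c[2])/d[:,2])[:,None]
def proj(s,X):
    q=(s["R"]@np.atleast_2d(X).T).T+s["t"]; q=(s["K"]@q.T).T; return q[:,:2]/q[:,2:]
E
python3 - <<'E'
from h import *
T=dict(np.load("top0.npz"));S=dict(np.load("side0.npz"))
px=lambda z:(np.array(z,float)+.5)/6-.5+[290,190]
def seg(s,box,z,lo=105):
    im=s["pixels"].astype(int); x0,y0,x1,y1=box
    m=np.zeros(im.shape[:2],np.uint8); c=im[y0:y1,x0:x1]
    m[y0:y1,x0:x1]=((c.min(2)>lo)&(c.max(2)-c.min(2)<18))*255
    n,l,st,_=cv2.connectedComponentsWithStats(m); i=1+np.argmax(st[1:,4]); ct=max(cv2.findContours((l==i).astype(np.uint8),0,1)[0],key=cv2.contourArea)
    rc=cv2.minAreaRect(ct); print(st[i],rc); b=cv2.boxPoints(rc); w=ray(s,b,z); print(w.round(1)); c=w.mean(0)
    e=[w[1]-w[0],w[2]-w[1]];e.sort(key=np.linalg.norm);print("centre",c.round(1),"sizes",[np.linalg.norm(v).round(1) for v in e],"ang",np.degrees(np.arctan2(e[1][1],e[1][0])))
seg(T,(355,205,410,245),179)
seg(T,(140,160,190,200),179)
# arm edges in world
for nm,a,b,z in [("plate L",(272,130),(305,515),10),("arm L",(455,200),(463,490),135),("arm R",(583,300),(605,485),135),("colback",(463,495),(605,490),135),("platefront",(270,122),(540,108),10),("blade top",(190,222),(415,225),49),("blade bot",(190,277),(415,280),49)]:
    w=ray(T,[px(a),px(b)],z); d=w[1]-w[0];print(nm,w.round(1)[:,:2].tolist(),np.degrees(np.arctan2(d[1],d[0])).round(1))
# side corners of bar top face z=179
ps=lambda z:(np.array(z,float)+.5)/5-.5+[250,90]
w=ray(S,ps([(203,152),(220,165),(317,97),(301,88)]),179);print("side",w.round(1),w.mean(0))
E
```

```text
[367 215  32  22 193] ((382.9141845703125, 225.13946533203125), (34.9835090637207, 5.699559688568115), 31.607501983642578)
[[ 502.2 -149.9  179. ]
 [ 509.8 -154.8  179. ]
 [ 481.4 -199.3  179. ]
 [ 473.9 -194.4  179. ]]
centre [ 491.8 -174.6  179. ] sizes [np.float64(9.0), np.float64(52.8)] ang -122.53216796218784
[149 170  31  22 274] ((163.34024047851562, 181.98455810546875), (33.50642395019531, 14.316381454467773), 23.96249008178711)
[[560.4 195.7 179. ]
 [581.5 187.3 179. ]
 [559.5 138.1 179. ]
 [538.6 146.7 179. ]]
centre [560. 167. 179.] sizes [np.float64(22.7), np.float64(53.9)] ang -114.10435092781026
plate L [[534.6, -130.4], [413.1, -137.3]] -176.8
arm L [[499.6, -158.4], [421.4, -157.5]] 179.3
arm R [[472.4, -192.0], [422.8, -195.6]] -175.9
colback [[420.1, -157.4], [421.5, -195.5]] -87.9
platefront [[537.2, -129.9], [541.7, -216.3]] -87.0
blade top [[501.5, -98.0], [500.6, -166.3]] -90.8
blade bot [[484.8, -97.6], [483.9, -165.7]] -90.7
side [[ 507.5 -150.5  179. ]
 [ 500.1 -144.4  179. ]
 [ 470.6 -191.8  179. ]
 [ 477.3 -196.   179. ]] [ 488.87023978 -170.66131476  179.        ]
```

Bar centre: (491.8, −174.6) from the top view, (489, −171) from the side view, and (492, −173) worked back from the column's rear edge. They agree within about 4 mm. The press yaw is about 3° and the bar lies at about 57.5°, so the screw value is about 0.38, inside the given 0–0.4. The turn needed is about 0.95 rad clockwise. I'll move over the bar at the present height, with tool x along the bar.

```bash
python3 -m jog '[[0.012,-0.008,0,-0.02,1],[0.036,-0.024,0,-0.06,1],[0.065,-0.043,0,-0.11,1],[0.098,-0.064,0,-0.16,1],[0.130,-0.086,0,-0.21,1],[0.163,-0.107,0,-0.26,1],[0.196,-0.128,0,-0.31,1],[0.228,-0.150,0,-0.36,1],[0.261,-0.171,0,-0.41,1],[0.293,-0.193,0,-0.47,1],[0.326,-0.214,0,-0.52,1],[0.352,-0.231,0,-0.56,1],[0.374,-0.245,0,-0.60,1],[0.386,-0.253,0,-0.62,1],[0.391,-0.2566,0,-0.623,1],[0.391,-0.2566,0,-0.623,1],[0.391,-0.2566,0,-0.623,1],[0.391,-0.2566,0,-0.623,1]]' 20
python3 - <<'E'
from bench import r
import cv2,numpy as np
for n in("side","top"):
    s=r.snapshot(n); p=cv2.cvtColor(s["pixels"],cv2.COLOR_RGB2BGR)
    cv2.imwrite(f"pics/{n}1.png",p)
s=r.sense();print(s["tool_pos"],s["tcp_rot"],s["time"],s["joint_pos"],s["finger_gap"])
a=cv2.imread("pics/side1.png")[30:210,210:390]; b=cv2.imread("pics/top1.png")[150:300,290:470]
cv2.imwrite("pics/c1.png",np.hstack([cv2.resize(a,(400,400)),cv2.resize(b,(400,333)) if 0 else cv2.resize(b,(400,400))]))
E
```

```text
time: 1.9
tool_pos: [490.0, -173.9, 230.8]
tcp_rot: [-179.9, -0.0, 57.4]
ft_force: [-0.7, 0.3, 0.3]
finger_gap: 85.3
[ 490.08373931 -173.80777075  230.83668585] [-1.79926233e+02 -5.40364874e-02  5.74253051e+01] 2.0 [-2.52221229e+01 -4.91374135e+00  9.78854770e+01  6.31136290e-02
  8.70945118e+01  7.34930161e+00] 85.42257490643779
```

View pics/c1.png

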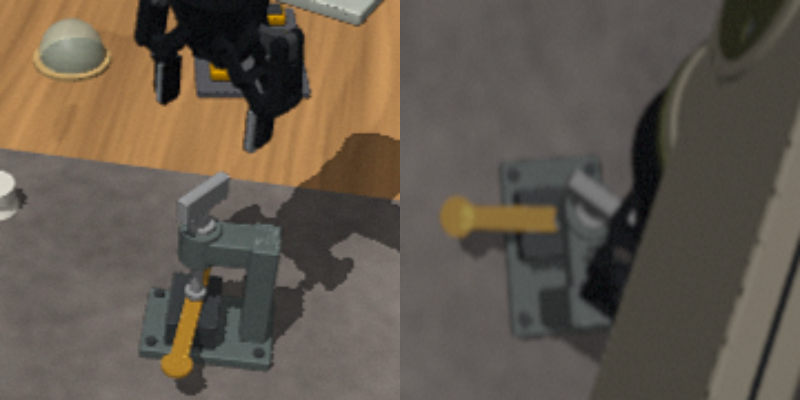

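The side view shows the jaws straddling the bar from above, with fingertips at crop (165, 100) and (258, 145) and the bar at (204, 203). Next I go down to TCP z ≈ 154.

```bash
python3 -m jog '[[0,0,0.008,0,1],[0,0,0.02,0,1],[0,0,0.032,0,1],[0,0,0.044,0,1],[0,0,0.056,0,1],[0,0,0.066,0,1],[0,0,0.074,0,1],[0,0,0.077,0,1],[0,0,0.077,0,1],[0,0,0.077,0,0.5],[0,0,0.077,0,0.5]]' 20
python3 - <<'E'
from bench import r
import cv2,numpy as np
s=r.snapshot("side");cv2.imwrite("pics/side2.png",cv2.resize(cv2.cvtColor(s["pixels"],cv2.COLOR_RGB2BGR)[60:220,220:380],(600,600),interpolation=cv2.INTER_CUBIC))
E
```

```text
time: 3.1
tool_pos: [490.5, -173.9, 154.6]
tcp_rot: [-180.0, -0.1, 57.4]
ft_force: [-0.2, -0.6, -0.5]
finger_gap: 59.2
```

View pics/side2.png

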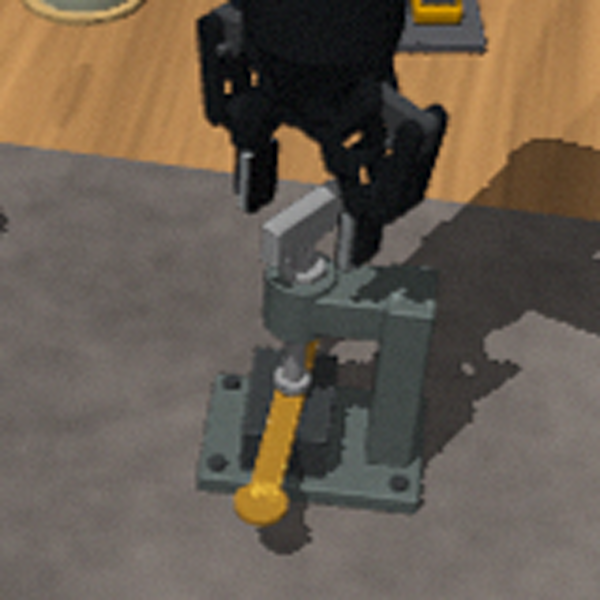

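The jaws straddle the bar (fingers at about (255,180) and (360,235), bar between them at (305,225)), with the bar still unturned. I'll close gently.

```bash
python3 -m jog '[[0,0,0,0,0.35],[0,0,0,0,0.25],[0,0,0,0,0.2],[0,0,0,0,0.17],[0,0,0,0,0.1],[0,0,0,0,0.1],[0,0,0,0,0.1],[0,0,0,0,0.1]]' 20
python3 - <<'E'
from bench import r
import cv2,numpy as np
s=r.snapshot("side");cv2.imwrite("pics/side3.png",cv2.resize(cv2.cvtColor(s["pixels"],cv2.COLOR_RGB2BGR)[60:220,220:380],(600,600),interpolation=cv2.INTER_CUBIC))
s=r.sense();print(s["tool_pos"],s["tcp_rot"],s["time"],s["finger_gap"],s["ft_force"],s["wrist_torque"])
E
```

```text
time: 3.95
tool_pos: [490.7, -174.0, 154.7]
tcp_rot: [180.0, -0.1, 57.4]
ft_force: [2.3, -0.9, -0.4]
finger_gap: 11.2
[ 490.66197533 -174.02772568  154.6379325 ] [ 1.79974047e+02 -6.67483433e-02  5.74206692e+01] 4.0 11.658339215001345 [ 2.0632026  -2.11249132 -0.13838299] [-0.19618972 -0.29970163  0.03990559]
```

View pics/side3.png

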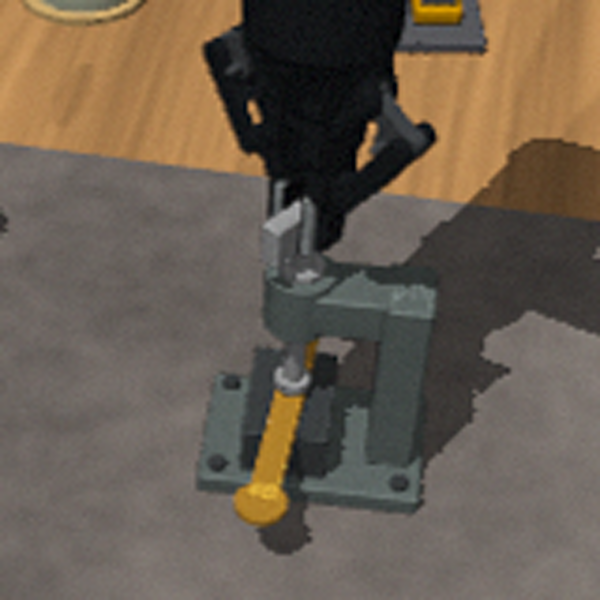

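The bar is gripped (gap 11.7 mm against 12 mm wide) with only about 3 N side force. I'll turn clockwise, which is positive about tool z, first 0.70 rad.

```bash
python3 -m jog '[[0,0,0,0.03,0.1],[0,0,0,0.07,0.1],[0,0,0,0.12,0.1],[0,0,0,0.17,0.1],[0,0,0,0.22,0.1],[0,0,0,0.27,0.1],[0,0,0,0.32,0.1],[0,0,0,0.37,0.1],[0,0,0,0.42,0.1],[0,0,0,0.47,0.1],[0,0,0,0.52,0.1],[0,0,0,0.57,0.1],[0,0,0,0.62,0.1],[0,0,0,0.66,0.1],[0,0,0,0.69,0.1],[0,0,0,0.70,0.1],[0,0,0,0.70,0.1]]' 20
python3 - <<'E'
from bench import r
import cv2,numpy as np
s=r.snapshot("side");cv2.imwrite("pics/side4.png",cv2.resize(cv2.cvtColor(s["pixels"],cv2.COLOR_RGB2BGR)[60:220,220:380],(600,600),interpolation=cv2.INTER_CUBIC))
s=r.sense();print(s["tool_pos"],s["tcp_rot"],s["time"],s["finger_gap"],s["ft_force"],s["wrist_torque"])
E
```

```text
time: 5.7
tool_pos: [490.9, -174.3, 154.7]
tcp_rot: [180.0, -0.1, 17.2]
ft_force: [4.1, -4.0, -2.3]
finger_gap: 11.3
[ 490.94705498 -174.3487635   154.68513   ] [ 1.79977195e+02 -9.49191347e-02  1.72588816e+01] 5.75 11.573240895672624 [ 3.86806533 -3.92320517 -1.40638101] [-0.50173376 -0.61124158 -0.04307776]
```

View pics/side4.png

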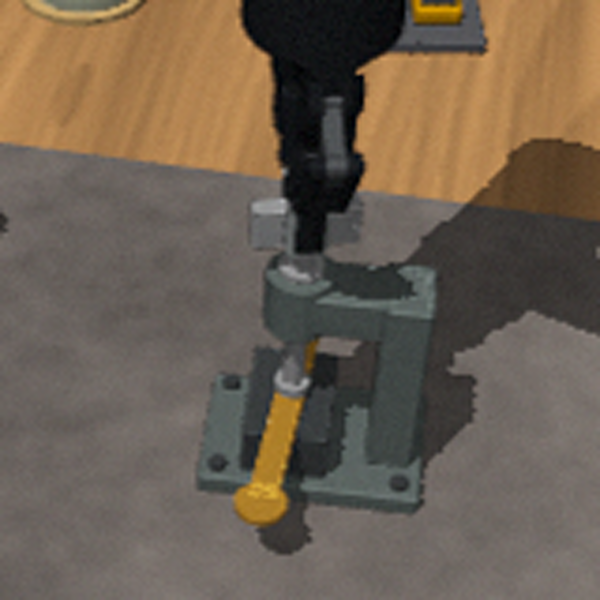

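The bar turned with the jaws (its near end is now at about (268,222)) and the blade is unmoved. Tool yaw is 17.3° and the bar has to end at about 3°, so another 0.25 rad.

```bash
python3 -m jog '[[0,0,0,0.03,0.1],[0,0,0,0.07,0.1],[0,0,0,0.12,0.1],[0,0,0,0.17,0.1],[0,0,0,0.21,0.1],[0,0,0,0.24,0.1],[0,0,0,0.25,0.1],[0,0,0,0.25,0.1],[0,0,0,0.25,0.1],[0,0,0,0.25,0.1]]' 20
python3 - <<'E'
from bench import r
import cv2,numpy as np
s=r.snapshot("side");cv2.imwrite("pics/side5.png",cv2.resize(cv2.cvtColor(s["pixels"],cv2.COLOR_RGB2BGR)[60:220,220:380],(600,600),interpolation=cv2.INTER_CUBIC))
s=r.sense();print(s["tool_pos"],s["tcp_rot"],s["time"],s["finger_gap"],s["ft_force"],s["wrist_torque"])
E
```

```text
time: 6.75
tool_pos: [491.0, -174.5, 154.6]
tcp_rot: [180.0, -0.1, 3.0]
ft_force: [3.8, -3.8, -1.7]
finger_gap: 11.5
[ 490.99251176 -174.46959488  154.66034039] [ 1.79991161e+02 -1.03783892e-01  2.95268124e+00] 6.8 11.366101699929697 [ 3.44708385 -4.39765688 -1.86885231] [-0.55172799 -0.49056201 -0.03540371]
```

View pics/side5.png

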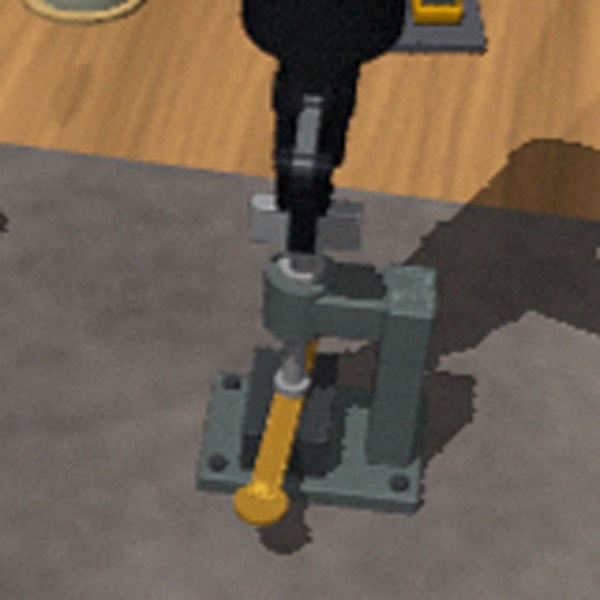

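Tool yaw is 3.0°, the bar is parallel to the arm, and forces are small. I'll open the jaws fully, then rise straight up.

```bash
python3 -m jog '[[0,0,0,0,0.2],[0,0,0,0,0.3],[0,0,0,0,0.5],[0,0,0,0,0.6],[0,0,0,0,0.6],[0,0,0,0,0.6],[0,0,-0.01,0,0.6],[0,0,-0.03,0,0.6],[0,0,-0.055,0,0.6],[0,0,-0.085,0,0.6],[0,0,-0.115,0,0.6],[0,0,-0.14,0,0.6],[0,0,-0.15,0,0.6],[0,0,-0.15,0,0.6]]' 20
python3 -m jog '[[0,-0.02,0,0,0.6],[0,-0.05,0,0,0.6],[0,-0.09,0,0,0.6],[0,-0.13,0,0,0.6],[0,-0.17,0,0,0.6],[0,-0.19,0,0,0.6],[0,-0.2,0,0,0.6],[0,-0.2,0,0,0.6]]'
python3 - <<'E'
from bench import r
import cv2,numpy as np
P=[]
for n in("side","top"):
    s=r.snapshot(n); np.savez(f"{n}6.npz",**s); p=cv2.cvtColor(s["pixels"],cv2.COLOR_RGB2BGR);P.append(p);cv2.imwrite(f"pics/{n}6.png",p)
cv2.imwrite("pics/c6.png",np.hstack([cv2.resize(P[0][90:210,250:370],(400,400),interpolation=2),cv2.resize(P[1][180:300,300:420],(400,400),interpolation=2)]))
E
```

```text
time: 8.2
tool_pos: [491.5, -174.8, 306.8]
tcp_rot: [179.9, -0.3, 3.0]
ft_force: [-0.1, -0.1, 0.0]
finger_gap: 51.2
time: 9.0
tool_pos: [480.7, 25.7, 305.1]
tcp_rot: [179.9, -0.2, 3.1]
ft_force: [0.2, 0.7, 0.8]
finger_gap: 51.1
```

View pics/c6.png

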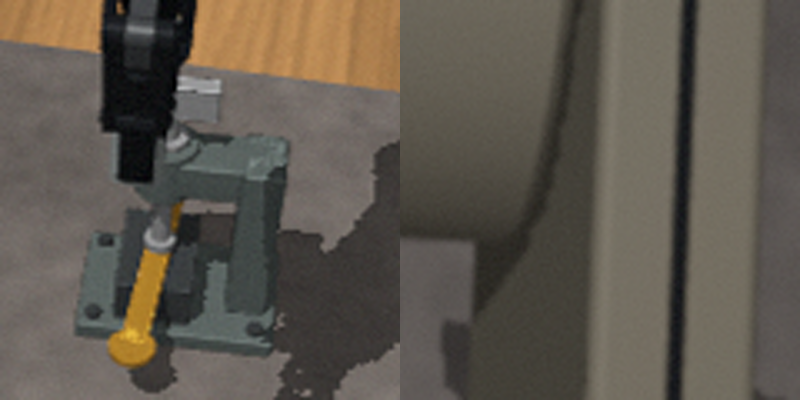

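View pics/top6.png

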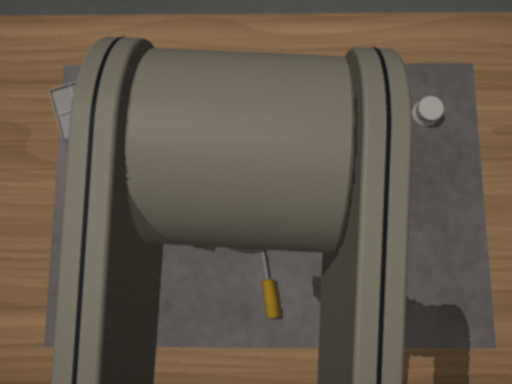

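The arm hides the presses from the top camera; it now covers columns 60–410. I'll swing away to the right, staying high, to check the result.

```bash
python3 -m jog '[[0,0.02,0,0,0.6],[0,0.06,0,0,0.6],[0,0.1,0,0,0.6],[0,0.14,0,0,0.6],[0,0.18,0,0,0.6],[0,0.22,0,0,0.6],[0,0.26,0,0,0.6],[-0.02,0.3,0,0,0.6],[-0.05,0.34,0,0,0.6],[-0.08,0.38,0,0,0.6],[-0.11,0.42,0,0,0.6],[-0.14,0.46,0,0,0.6],[-0.17,0.5,0,0,0.6],[-0.2,0.53,0,0,0.6],[-0.22,0.55,0,0,0.6],[-0.22,0.55,0,0,0.6],[-0.22,0.55,0,0,0.6]]'
python3 - <<'E'
from bench import r
from h import *
P=[]
D={}
for n in("side","top"):
    s=r.snapshot(n); D[n]=s; p=cv2.cvtColor(s["pixels"],cv2.COLOR_RGB2BGR);P.append(p);cv2.imwrite(f"pics/{n}7.png",p)
    np.savez(f"{n}7.npz",**s)
cv2.imwrite("pics/c7.png",np.hstack([cv2.resize(P[0][90:210,250:370],(400,400),interpolation=2),cv2.resize(P[1][180:300,300:420],(400,400),interpolation=2)]))
E
```

```text
time: 10.8
tool_pos: [287.8, -537.4, 305.4]
tcp_rot: [179.9, -0.2, 2.8]
ft_force: [-0.0, -0.4, -0.6]
finger_gap: 51.4
```

View pics/c7.png

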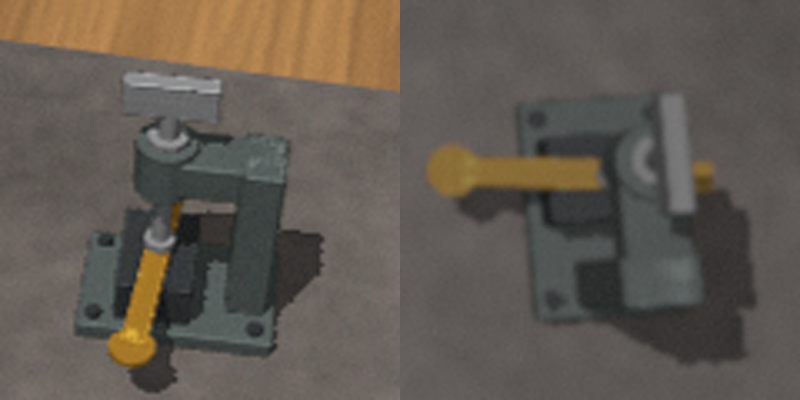

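View pics/top7.png

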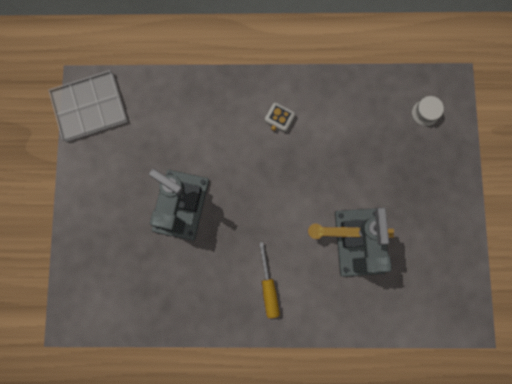

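Run:
```python
from h import *
def seg(s,box,z,lo,off):
    im=s["pixels"].astype(int); x0,y0,x1,y1=box
    m=np.zeros(im.shape[:2],np.uint8); c=im[y0:y1,x0:x1]
    m[y0:y1,x0:x1]=((c.min(2)>lo)&(c.max(2)-c.min(2)<18))*255
    n,l,st,_=cv2.connectedComponentsWithStats(m); i=1+np.argmax(st[1:,4]); ct=max(cv2.findContours((l==i).astype(np.uint8),0,1)[0],key=cv2.contourArea)
    w=ray(s,cv2.boxPoints(cv2.minAreaRect(ct)),z);e=[w[1]-w[0],w[2]-w[1]];e.sort(key=np.linalg.norm)
    print("centre",w.mean(0).round(1),[np.linalg.norm(v).round(1) for v in e],"ang",np.degrees(np.arctan2(e[1][1],e[1][0])).round(1))
for k in "07":
    T=dict(np.load(f"top{k}.npz"));S=dict(np.load(f"side{k}.npz"))
    seg(T,(355,200,410,245),179,105,0)
    im=cv2.cvtColor(T["pixels"],cv2.COLOR_RGB2HSV)
    m=cv2.inRange(im[200:260,300:362],(12,100,60),(30,255,255));print("blade",cv2.minAreaRect(cv2.findNonZero(m)),m.sum()//255)
    if k=="7": print("spare diff",np.abs(T["pixels"][150:220,130:220].astype(int)-a[150:220,130:220]).max())
    a=T["pixels"].astype(int)
```

```text
centre [ 491.8 -174.6  179. ] [np.float64(9.0), np.float64(52.8)] ang -122.5
blade ((34.0, 31.0), (14.0, 52.0), 90.0) 555
centre [ 491.4 -174.6  179. ] [np.float64(9.0), np.float64(51.6)] ang -176.9
blade ((33.5, 31.0), (14.0, 51.0), 90.0) 549
spare diff 12
```

The bar is at 3.1° against a press yaw of about 3°, so the screw is at about 1.33. The blade and the other press show no change. Handing in.

```bash
python3 -c "
from bench import r
print(r.hand_in()); print(r.sense()['time'])"
```

```text
the job is handed in; nothing more can be done
None
the job is handed in; nothing more can be done
```

I gripped the T-bar of the press with the blade at 20 N, turned it 0.95 rad clockwise, let go and moved the arm well clear. The job was handed in at about 11 s of the 32 s allowed.

- **Screw setting:** in the last top picture the bar lies at 3.1°, and I measured the press's x at about 3° from its plate and arm edges (single edges gave about −1° to 4°). That puts the screw at about 1.33 rad, the best setting, give or take about 0.05. I judged it by angle only; the foot's pressure on the blade was not measured directly.
- **Blade:** it is where it lay, within 1 pixel.
- **Other press:** its bar shows no change beyond image noise.
- **Forces:** the largest reading I took, at the ends of moves, was about 6 N at the wrist.

The first bar-centre estimates from the two cameras differed by about 4 mm. This was harmless: the grip took it up with only about 3 N of side force on closing.

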